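# Put the bench things back on their shadow boards

### The arm

A 6-joint arm with a two-finger parallel gripper is mounted at the origin on a cart in front of the work surface, level with it; the furniture and walls round the work are solid. World frame = base frame: x ahead of the robot, y to its left, z up, the work surface at z = 0. Lengths are in m, angles in rad, forces in N, time in s.
With the tool pointing down it reaches from about 0.275 to 0.75 m from the base axis. Payload 10.2 kg.
Tool frame: the origin (TCP) lies between the finger pads; the fingertips stand 11 mm ahead of it and the grasp point (between the pads) lies 8 mm behind it (ctrl.tcp_to_tips is the distance from the TCP to the fingertips, in m); z points along the fingers, y is the line along which they close (so a half turn about z gives the same grasp; the last joint's range is limited). The gripper opens to 85 mm and grips with 20 to 120 N. Pads are 22 mm wide; open, the fingers measure 114 mm over their backs; the gripper's body (76 mm by 85 mm) begins 54 mm behind the grasp point. The pads swing forward as they close: fully open they stand 13 mm farther back than shut.
Start: joints at [-1.556, 0.313, 1.498, -0, 1.331, -0.223], TCP at [0.124, -0.51, 0.242] pointing down, gripper open.
Joint ranges: [-2.94, 2.94], [-0.97, 2.17], [0.19, 2.56], [-1.23, 4.37], [0.02, 3.11], [-2.88, 2.88]. Speed limits (rad/s): [2.39, 2.39, 3.01, 3.14, 3.14, 3.14].

### API

Orientations are given as [roll, pitch, yaw] about the fixed x, y, z axes, in that order (R = Rz(yaw) Ry(pitch) Rx(roll)).
In Python, from plant import ctrl gives the robot as it stands. Calls block until the motion is done:
- ctrl.goto(position, orientation): joint-space move of the TCP to a pose.
- ctrl.line_to(position, frame=None, speed=0.15): straight line of the TCP; frame=None keeps the orientation; speed is the mean speed in m/s.
- ctrl.goto_joints(angles): joint-space move.
- ctrl.let_go() and ctrl.grab(strength=None): open the fingers fully, or close them until they stop; strength is the grip in N (None keeps the last).
- ctrl.wait(seconds).
- ctrl.inverse_kinematics(position, orientation): joint angles nearest the present ones, or None.
- ctrl.observe(): the state.
- ctrl.get_image(name): name is "side" or "top"; returns the picture (480x640x3 uint8, blue, green, red); there is no depth.
- ctrl.get_calibration(name): a dict with "camera_matrix" (3x3 intrinsics, pixels), "R" (3x3) and "t" (3): a world point X has camera coordinates R X + t. Camera axes: x right, y down, z forward; pixel columns grow to the right and rows downward; lengths in m; the calibration is good to about 2 mm. A picture is of the moment at which its call begins. get_calibration takes no time and is no camera call.
A pose or a line that the arm cannot do raises ctrl.PlanningError and nothing moves.
- ctrl.finish_job(): hands the job in; it is judged then, once.
Trained networks look in the newest picture that a camera, given by its name, has taken for a name from the list of things; names that differ only in an ending like _2 or _b are one class to them, and where a whole thing is asked for, a point or a joint stands for the part that bears it (a point fixed in the world has none). Each returns a list of dicts, best first, with "confidence" (0 to 1); they miss things now and then, are a little off and sometimes report something else, mostly with a low value. They report only what shows in the picture. A call takes as long as a camera call.
- ctrl.recognise(thing, camera): "position" ([x, y, z] in m, in the coordinates of the camera as it stood for that picture, good to about 4 mm: the middle of the surface that is visible of it).
- ctrl.regions_of(thing, camera): "pixels" (480x640 bool, what is visible of it).
- ctrl.spot_point(thing, camera): "position" ([x, y, z] in m, in the coordinates of the camera as it stood for that picture, good to about 4 mm: a listed point, or the origin of a listed thing).
The state is a dict: "time": time; "joint_pos": joint angles; "qvel": joint speeds; "joint_efforts": joint torques, N m; "tool_pos": TCP position; "orientation": TCP orientation; "ft_force": force on the tool from outside, world axes, zero at the start; "ft_torque": the same for the moment, N m; "gripper_width": opening from 0.0 (shut) to 1.0 (fully open); "gripper_force": force on a finger pad.
Only numpy, scipy, OpenCV 4.12 (cv2) and the standard library are available. Lean on these libraries where they do the work, as an engineer would, in place of code of your own. Each camera call takes 0.05 s, during which the arm holds its last target. There are 200 camera calls.

### The job

Tidy the bench: put the squeeze bottle, the round tin, the wooden bur stand and the steel channel each on the plywood shadow board that shows its own dark silhouette in its shape and size, standing upright as they stand now, centred on the silhouette and, for the two oblong ones, lined up with it (either end may lead). The bottle and the tin stand in the low rack, so lift them over its front rail; leave the small black cap where it stands.

Things in the scene. Friction and masses are not known exactly. Their poses are not given: they have to be found in the camera images.
- bottle: yellow-green squeeze bottle with dark nozzle, standing upright in the rack; about 36 mm across, 119 mm tall with the nozzle; the body to grip is 32 mm wide (like a square post with rounded look, its faces along x and y) and reaches 85 mm up. Origin: centre of its underside, z up. Weighs about 0.12 kg.
- tin: closed flat round yellow tin, 65 mm across (about 62 mm where the fingers grip its side), 23 mm tall, lying lid up in the rack. Origin: centre of its underside, z up. About 0.08 kg.
- bur_stand: oblong wooden block 45 x 90 x 22 mm with thin steel burs standing in it (50 mm tall in all), standing loose on the worktop; grip it across its 45 mm width (its x axis). Origin: centre of its underside; y along the 90 mm length, z up. About 0.15 kg.
- channel: short bright steel U-channel, 31 mm wide, 60 mm long, 12 mm tall, lying open side up on a fixed brown wooden rest whose flat top is 30 mm above the worktop (a raised strip on the rest's left edge stands 18 mm higher); grip it across its width (its x axis) on the outer faces of the two flanges. Origin: centre of its underside; y along the 60 mm length, z up. About 0.06 kg.
- board_bottle: fixed plywood tile 80 x 105 x 4 mm, lying flat on the worktop, with four tiny screw heads and one dark painted silhouette in the middle: a small disc 36 mm across, the foot of the bottle. Origin: centre of its underside, so the surface that things stand on is 4 mm above it; z up, y along the tile's longer side.
- board_tin: fixed plywood tile 80 x 105 x 4 mm, lying flat on the worktop, with four tiny screw heads and one dark painted silhouette in the middle: a large disc 65 mm across, the round tin. Origin: centre of its underside, so the surface that things stand on is 4 mm above it; z up, y along the tile's longer side.
- board_stand: fixed plywood tile 80 x 105 x 4 mm, lying flat on the worktop, with four tiny screw heads and one dark painted silhouette in the middle: a large oblong 46 x 91 mm, the bur stand. Origin: centre of its underside, so the surface that things stand on is 4 mm above it; z up, y along the tile's longer side and along the oblong.
- board_channel: fixed plywood tile 80 x 105 x 4 mm, lying flat on the worktop, with four tiny screw heads and one dark painted silhouette in the middle: a small oblong 32 x 61 mm, the channel. Origin: centre of its underside, so the surface that things stand on is 4 mm above it; z up, y along the tile's longer side and along the oblong.
- rack: low fixed wooden rack, 90 mm deep (x), 284 mm long (y), open above. Bottle and tin stand on its floor, 16 mm above the worktop, about 132 mm apart along y, in either order. Thin steel rail along its front (-x, toward the robot), 41 mm from the middle, top 18 mm above the floor; end cheeks rise 22 mm, back strip 18 mm. Grip both things with fingers closing along its y. Origin: centre of its underside; z up.
- cap: small black knurled cap, 22 mm across, 18 mm tall, standing on the worktop among the boards; leave it alone. Origin: centre of its underside. Beware: a wall shelf hangs 0.5 m above the worktop over the right-hand part behind the boards, its front edge 0.61 m ahead of the robot (about 80 mm beyond the centres of the farther boards): draw the arm in to about 0.45 m when crossing between rack and boards.

How it is judged:
By the outcome, as a careful person would: the job done as asked, in the order asked, and still so for the second after the job is handed in, with the robot touching nothing.
It also fails if it takes over 128 s, if anything falls off the work surface, if the arm or the gripper's body presses on something with over 40 N, if the wrist force passes 120 N, or if a joint passes its speed limit or range.

## Working session

There is one attempt and no reset: what is moved stays moved. The work goes in short steps, each a Python script; the robot and the scene stay as the last script left them, time stands still between calls to the robot, and variables do not carry over. Pictures are saved under pics/ and viewed, at most 14 in all, crops included, and the job is handed in when it is done.

```bash
mkdir -p pics; ls; cat > h.py <<'E'
import numpy as np, cv2
from plant import ctrl
def cal(n):
    c=ctrl.get_calibration(n); return np.array(c["camera_matrix"]),np.array(c["R"]),np.array(c["t"])
def world(p,n):
    K,R,t=cal(n); return R.T@(np.array(p)-t)
def pix(X,n):
    K,R,t=cal(n); p=K@(R@np.array(X)+t); return p[:2]/p[2]
def plane(uv,z,n):
    K,R,t=cal(n); d=R.T@np.linalg.inv(K)@np.array([uv[0],uv[1],1.]); o=-R.T@t
    return o+d*(z-o[2])/d[2]
E
python3 - <<'E'
from h import *
for n in("side","top"):
    cv2.imwrite(f"pics/{n}0.png",ctrl.get_image(n)); K,R,t=cal(n); print(n,K[0,0],(-R.T@t).round(3),R[2].round(2))
    for th in "bottle tin bur_stand channel board_bottle board_tin board_stand board_channel rack cap".split():
        print(n,th,[(world(d["position"],n).round(3).tolist(),round(d["confidence"],2)) for d in ctrl.spot_point(th,n)[:3]])
print(ctrl.observe()["time"],ctrl.tcp_to_tips,ctrl.observe()["orientation"])
E
```

```text
pics
side 437.60693739589294 [ 0.358 -0.753  0.576] [ 0.17  0.8  -0.58]
side bottle [([0.604, 0.151, 0.01], 0.62)]
side tin [([0.596, 0.28, 0.016], 0.56)]
side bur_stand [([0.446, 0.134, -0.006], 0.72)]
side channel [([0.506, -0.034, 0.032], 0.82)]
side board_bottle [([0.431, -0.14, -0.003], 0.93)]
side board_tin [([0.418, -0.353, 0.002], 0.66)]
side board_stand [([0.533, -0.141, -0.002], 0.92)]
side board_channel [([0.529, -0.305, 0.003], 0.79)]
side rack [([0.599, 0.215, -0.003], 0.79)]
side cap [([0.417, -0.238, 0.003], 0.7)]
top 450.1669984761041 [ 0.363 -0.038  1.056] [ 0.13 -0.01 -0.99]
top bottle [([0.418, -0.241, 0.007], 0.74), ([0.605, 0.149, 0.017], 0.59)]
top tin [([0.594, 0.282, 0.013], 0.95)]
top bur_stand [([0.446, 0.133, 0.001], 0.58), ([0.531, -0.302, -0.002], 0.43)]
top channel [([0.504, -0.033, 0.033], 0.9)]
top board_bottle [([0.426, -0.14, 0.002], 0.86), ([0.417, -0.241, 0.006], 0.38)]
top board_tin [([0.421, -0.354, -0.002], 0.76)]
top board_stand [([0.532, -0.143, 0.003], 0.96)]
top board_channel [([0.526, -0.306, -0.004], 0.96)]
top rack [([0.598, 0.216, 0.001], 0.91), ([0.419, -0.353, -0.002], 0.68)]
top cap [([0.422, -0.137, 0.001], 0.61), ([0.417, -0.242, 0.006], 0.48)]
1.1 0.011 [3.14159045e+00 2.70389022e-05 2.37783446e-01]
```

View pics/top0.png

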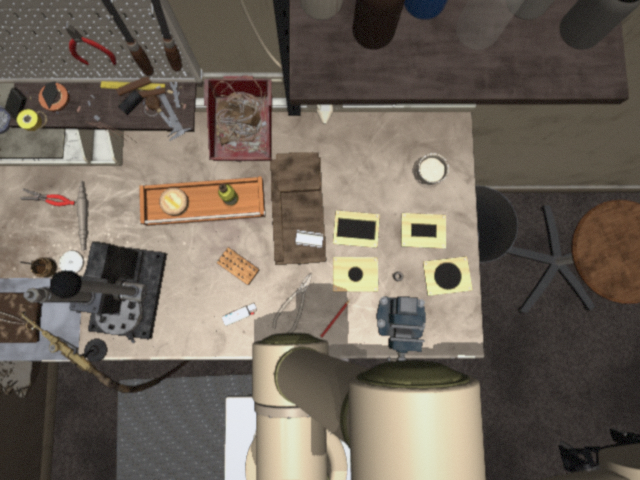

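View pics/side0.png

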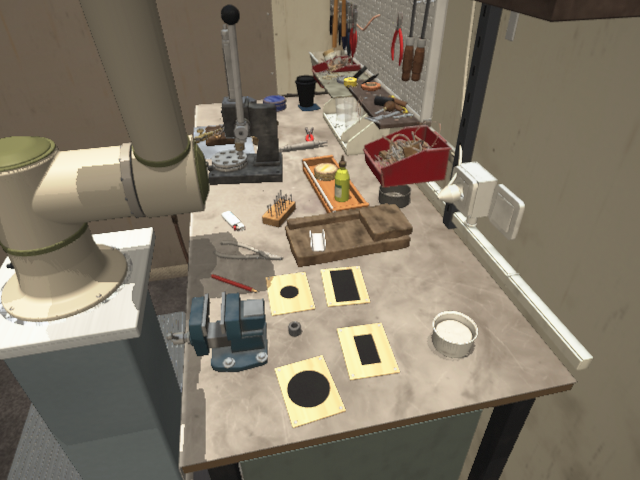

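```bash
cat > fit.py <<'E'
from h import *
from scipy.optimize import minimize
def pts(shape,dim,x,y,yaw,z0,h):
    if shape=='box':
        b=np.array([[sx*dim[0]/2,sy*dim[1]/2] for sx in(-1,1) for sy in(-1,1)])
    else:
        a=np.linspace(0,2*np.pi,40); b=dim[0]/2*np.c_[np.cos(a),np.sin(a)]
    c,s=np.cos(yaw),np.sin(yaw); b=b@np.array([[c,s],[-s,c]])+[x,y]
    return np.vstack([np.c_[b,np.full(len(b),z)] for z in {z0,z0+h}])
S=4
def render(P,n):
    K,R,t=cal(n); q=(R@P.T).T+t; q=(K@q.T).T; q=q[:,:2]/q[:,2:]
    m=np.zeros((480*S,640*S),np.uint8)
    h=cv2.convexHull(q.astype(np.float32))
    cv2.fillConvexPoly(m,np.round(((h+.5)*S-.5)*16).astype(np.int32),255,shift=4)
    return cv2.resize(m,(640,480),interpolation=cv2.INTER_AREA)/255.
def fit(mask,n,shape,dim,z0,h,x,y,yaw=0):
    m=mask.astype(float)
    def cost(p): return np.abs(render(pts(shape,dim,p[0],p[1],p[2] if shape=='box' else 0,z0,h),n)-m).sum()/m.sum()
    starts=[yaw] if shape!='box' or yaw is not None else np.radians(range(-90,90,20))
    best=min((minimize(cost,[x,y,w],method='Nelder-Mead',options=dict(initial_simplex=[[x,y,w],[x+.006,y,w],[x,y+.006,w],[x,y,w+.15]],xatol=1e-4,fatol=1e-4)) for w in starts),key=lambda r:r.fun)
    return best.x,best.fun
def dark(img,mask):
    # dark silhouette inside a board's filled region
    k=np.zeros(mask.shape,np.uint8); c,_=cv2.findContours(mask.astype(np.uint8),0,2)
    cv2.drawContours(k,[cv2.convexHull(max(c,key=cv2.contourArea))],-1,1,-1); k=cv2.erode(k,np.ones((3,3)))
    g=img.max(2).astype(float); return np.where(k>0,np.clip((150-g)/(150-25),0,1),0)
OBJ=dict(tin=('disc',[.065],.016,.023,.595,.281,0),bur_stand=('box',[.045,.09],0,.022,.446,.134,None),channel=('box',[.031,.06],.03,.012,.505,-.033,None))
BRD=dict(board_bottle=('disc',[.036],.004,0,.428,-.14,0),board_tin=('disc',[.065],.004,0,.42,-.354,0),board_stand=('box',[.046,.091],.004,0,.532,-.142,0),board_channel=('box',[.032,.061],.004,0,.527,-.305,0))
def near(rs,x,y,z,n):
    u=pix([x,y,z],n)
    return min(rs,key=lambda r:np.linalg.norm(np.argwhere(r["pixels"]).mean(0)[::-1]-u))["pixels"] if rs else None
def run(names,tag=""):
    for n in("top","side"):
        img=ctrl.get_image(n)
        for th in names:
            s=(OBJ.get(th) or BRD.get(th)); m=near(ctrl.regions_of(th,n),s[4],s[5],s[2],n)
            if m is None: print(n,th,"none"); continue
            if th in BRD: m=dark(img,m)
            p,c=fit(m,n,*s); print(n,th,p.round(4).tolist(),"deg",round(np.degrees(p[2]),1),"cost",round(c,2),"px",int(m.sum()))
E
python3 - <<'E'
from fit import *
run(list(OBJ)+list(BRD))
for n in("top","side"):
    ctrl.get_image(n); m=near(ctrl.regions_of("bottle",n),.604,.15,.05,n)
    # stacked model: body+nozzle hulls; match the centroid offset
    def mod(x,y): return np.maximum(render(pts('disc',[.035],x,y,0,.016,.085),n),render(pts('disc',[.012],x,y,0,.1,.035),n))
    r=minimize(lambda p:np.abs(mod(*p)-m).sum()/m.sum(),[.604,.15],method='Nelder-Mead',options=dict(initial_simplex=[[.604,.15],[.61,.15],[.604,.156]]))
    print(n,"bottle",r.x.round(4),round(r.fun,2),m.sum())
    print(n,'rack',[ (world(d["position"],n).round(4).tolist()) for d in ctrl.spot_point("rack",n)[:1]])
E
```

```text
top tin [0.5942, 0.2801, 0.0923] deg 5.3 cost 0.16 px 616
top bur_stand [0.4453, 0.1326, -0.6158] deg -35.3 cost 0.04 px 825
top channel [0.5061, -0.0326, -0.1467] deg -8.4 cost 0.09 px 362
top board_bottle [0.4253, -0.1412, 0.0902] deg 5.2 cost 0.57 px 121
top board_tin [0.4215, -0.356, 0.0772] deg 4.4 cost 0.36 px 450
top board_stand [0.5329, -0.1433, -0.0448] deg -2.6 cost 0.39 px 541
top board_channel [0.5286, -0.3036, -0.0066] deg -0.4 cost 0.49 px 235
side tin [0.5966, 0.2832, 0.0176] deg 1.0 cost 0.12 px 359
side bur_stand [0.4485, 0.1368, -0.6036] deg -34.6 cost 0.15 px 737
side channel [0.5066, -0.0304, -0.175] deg -10.0 cost 0.3 px 258
side board_bottle [0.4274, -0.1372, -0.0943] deg -5.4 cost 0.55 px 126
side board_tin [0.4219, -0.3531, 0.0134] deg 0.8 cost 0.36 px 932
side board_stand [0.5343, -0.1413, -0.096] deg -5.5 cost 0.43 px 537
side board_channel [0.5296, -0.3016, -0.0752] deg -4.3 cost 0.44 px 406
top bottle [0.6025 0.15  ] 0.17 318
top rack [[0.5951, 0.2144, -0.0026]]
side bottle [0.6069 0.153 ] 0.17 529
side rack [[0.5975, 0.2136, -0.0013]]
```

```bash
python3 - <<'E'
import re
s=open('fit.py').read()
s=s.replace("np.where(k>0,np.clip((150-g)/(150-25),0,1),0)","soft(g,k)")
s=s.replace("OBJ=dict(","""def soft(g,k):
    lo,hi=np.percentile(g[k>0],[3,80]); return np.where(k>0,np.clip((hi*.97-g)/(hi*.97-lo*1.1),0,1),0)
OBJ=dict(""",1)
open('fit.py','w').write(s)
E
python3 - <<'E'
from fit import *
run(BRD)
for n in("top","side"):
    ctrl.get_image(n)
    for th in BRD:
        s=BRD[th]; m=near(ctrl.regions_of(th,n),s[4],s[5],0,n).astype(np.uint8)
        c,_=cv2.findContours(m,0,2); k=np.zeros_like(m); cv2.drawContours(k,[max(c,key=cv2.contourArea)],-1,1,-1)
        p,c=fit(k,n,'box',[.08,.105],0,.004,s[4],s[5],0.); print("tile",n,th,p[:2].round(4),round(np.degrees(p[2]),1),round(c,3))
E
```

```text
top board_bottle [0.4254, -0.1397, 0.0456] deg 2.6 cost 0.21 px 175
top board_tin [0.4205, -0.3553, 0.0831] deg 4.8 cost 0.09 px 567
top board_stand [0.533, -0.1437, -0.0985] deg -5.6 cost 0.11 px 689
top board_channel [0.5285, -0.3027, -0.0276] deg -1.6 cost 0.14 px 317
side board_bottle [0.4272, -0.1386, 0.0224] deg 1.3 cost 0.17 px 188
side board_tin [0.4219, -0.3541, 0.0234] deg 1.3 cost 0.04 px 1226
side board_stand [0.5344, -0.1421, -0.094] deg -5.4 cost 0.06 px 722
side board_channel [0.5297, -0.3019, -0.0525] deg -3.0 cost 0.07 px 551
tile top board_bottle [ 0.4267 -0.1398] -0.8 0.028
tile top board_tin [ 0.4218 -0.3553] 7.5 0.058
tile top board_stand [ 0.5333 -0.144 ] -5.5 0.04
tile top board_channel [ 0.529  -0.3031] -2.6 0.027
tile side board_bottle [ 0.4271 -0.1384] -0.8 0.036
tile side board_tin [ 0.4223 -0.353 ] 6.0 0.023
tile side board_stand [ 0.5348 -0.1426] -5.1 0.038
tile side board_channel [ 0.53   -0.3015] -2.8 0.027
```

```bash
cat >> h.py <<'E'
import math
def pick_yaw(pos,yaw):
    best=None
    for k in(-1,0,1,2):
        y=math.remainder(yaw+k*math.pi,2*math.pi); q=ctrl.inverse_kinematics(pos,[math.pi,0,y])
        if q is not None and (best is None or abs(q[5])<abs(best[1])): best=(y,q[5])
    return best[0]
def st(m=""):
    o=ctrl.observe(); print(m,"t",round(o["time"],1),np.round(o["tool_pos"],4),"w",round(o["gripper_width"],3),"f",round(o["gripper_force"],1),np.round(o["ft_force"],1),"j6",round(o["joint_pos"][5],2))
def pick(x,y,z,yaw,zh,strength=40,lift=.2):
    w=pick_yaw([x,y,zh],yaw)
    ctrl.goto([x,y,zh],[math.pi,0,w]); ctrl.line_to([x,y,z+.02],speed=.2); ctrl.line_to([x,y,z],speed=.06); st("down")
    ctrl.grab(strength); st("grab"); ctrl.line_to([x,y,z+.03],speed=.1); ctrl.line_to([x,y,lift],speed=.25); st("up")
    return w
def place(x,y,z,yaw,zh):
    ctrl.line_to([x,y,z+.02],[math.pi,0,yaw],speed=.25) if False else None
    ctrl.goto([x,y,zh],[math.pi,0,yaw]); ctrl.line_to([x,y,z+.02],speed=.2); ctrl.line_to([x,y,z],speed=.04); st("placed")
    ctrl.let_go(); ctrl.wait(.3); st("open"); ctrl.line_to([x,y,zh],speed=.25)
E
sed -i '/if False else None/d' h.py
python3 - <<'E'
from fit import *
for n in("top","side"):
    ctrl.get_image(n); m=near(ctrl.regions_of("rack",n),.6,.215,.02,n).astype(np.uint8)
    c,_=cv2.findContours(m,0,2); k=np.zeros_like(m); cv2.drawContours(k,[max(c,key=cv2.contourArea)],-1,1,-1)
    p,c=fit(k,n,'box',[.09,.284],0,.036,.6,.215,0.); print(n,p[:2].round(4),round(np.degrees(p[2]),1),round(c,3))
for p,y in (((.605,.1515,.2),0),((.4266,-.139,.2),0),((.5954,.2817,.2),0),((.4216,-.3545,.2),0),((.4465,.134,.2),-.61+1.57),((.534,-.143,.2),-.094+1.57),((.506,-.032,.2),-.16+1.57),((.529,-.302,.2),-.047+1.57)):
    for k in range(2):
        q=ctrl.inverse_kinematics(p,[math.pi,0,y-math.pi*k]); print(p,k,None if q is None else np.round(q,2))
E
```

```text
top [0.597  0.2167] 4.1 0.051
side [0.5982 0.263 ] 2.7 0.826
(0.605, 0.1515, 0.2) 0 [ 0.06  0.56  1.24 -0.    1.34  1.63]
(0.605, 0.1515, 0.2) 1 [ 0.06  0.56  1.24  0.    1.34 -1.51]
(0.4266, -0.139, 0.2) 0 [-0.58  0.19  1.78 -0.    1.18  0.99]
(0.4266, -0.139, 0.2) 1 [-0.58  0.19  1.78  0.    1.18 -2.15]
(0.5954, 0.2817, 0.2) 0 [ 0.26  0.64  1.1  -0.    1.4   1.84]
(0.5954, 0.2817, 0.2) 1 [ 0.26  0.64  1.1   0.    1.4  -1.31]
(0.4216, -0.3545, 0.2) 0 [-0.91  0.4   1.48 -0.    1.26  0.66]
(0.4216, -0.3545, 0.2) 1 [-0.91  0.4   1.48  0.    1.26 -2.48]
(0.4465, 0.134, 0.2) 0 [ 0.04  0.22  1.73 -0.    1.19  0.65]
(0.4465, 0.134, 0.2) 1 [ 0.04  0.22  1.73  0.    1.19 -2.49]
(0.534, -0.143, 0.2) 0 [-0.47  0.41  1.48  0.    1.26 -0.38]
(0.534, -0.143, 0.2) 1 [-0.47  0.41  1.48 -0.    1.26  2.76]
(0.506, -0.032, 0.2) 0 [-0.29  0.31  1.61  0.    1.22 -0.13]
(0.506, -0.032, 0.2) 1 None
(0.529, -0.302, 0.2) 0 [-0.71  0.53  1.29  0.    1.32 -0.66]
(0.529, -0.302, 0.2) 1 [-0.71  0.53  1.29 -0.    1.32  2.48]
```

```bash
python3 - <<'E'
from h import *
ctrl.goto([.42,.1,.25],[math.pi,0,.07])
ctrl.goto([.6047,.1515,.22],[math.pi,0,.07])
x,y,z=.6047,.1515,.080
ctrl.line_to([x,y,z],speed=.12); st("down"); ctrl.grab(40); st("grab")
ctrl.line_to([x,y,.12],speed=.1); ctrl.line_to([x,y,.2],speed=.25); st("up")
ctrl.line_to([.43,.12,.2],speed=.25)
ctrl.line_to([.4266,-.1391,.2],speed=.25); st("over")
cv2.imwrite("pics/side1.png",ctrl.get_image("side")[120:,100:500])
E
```

```text
down t 7.9 [0.6051 0.1515 0.0808] w 1.001 f 0.0 [ 0.1  0.1 -0.5] j6 1.56
grab t 8.5 [0.6048 0.1515 0.0802] w 0.375 f 45.4 [-1.  -0.1  0.4] j6 1.56
up t 9.5 [0.6045 0.1515 0.1994] w 0.374 f 45.4 [-0.8  0.7 -1.7] j6 1.56
over t 11.5 [ 0.4266 -0.1383  0.1999] w 0.375 f 45.4 [-0.9  0.5 -1.1] j6 0.92
```

View pics/side1.png

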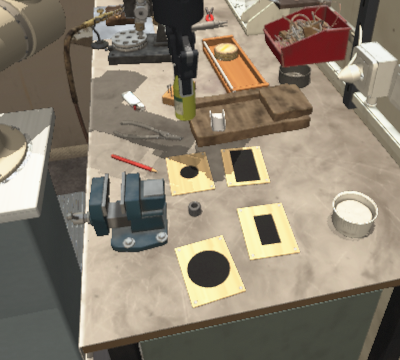

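The bottle hangs upright in the gripper (crop about (185,100)), with its board below at (190,172). I'll place it, then check it.

```bash
cat >> fit.py <<'E'
def bottle(x0,y0,zb,names=("top","side")):
    for n in names:
        ctrl.get_image(n); m=near(ctrl.regions_of("bottle",n),x0,y0,zb+.05,n)
        if m is None: print(n,"none"); continue
        def mod(x,y): return np.maximum(render(pts('disc',[.035],x,y,0,zb,.085),n),render(pts('disc',[.012],x,y,0,zb+.085,.034),n))
        r=minimize(lambda p:np.abs(mod(*p)-m).sum()/m.sum(),[x0,y0],method='Nelder-Mead',options=dict(initial_simplex=[[x0,y0],[x0+.006,y0],[x0,y0+.006]]))
        print(n,"bottle",r.x.round(4),round(r.fun,2),m.sum())
E
python3 - <<'E'
from fit import *
place(.4266,-.1391,.069,.07,.2)
ctrl.goto([.42,.12,.22],[math.pi,0,.07]); 
bottle(.4266,-.139,.004); run(["tin"])
E
```

```text
placed t 13.2 [ 0.4266 -0.1391  0.069 ] w 0.371 f 45.3 [ 1.1 -0.2 -1.4] j6 0.92
open t 14.0 [ 0.4266 -0.1391  0.069 ] w 1.002 f 0.0 [ 0.5 -0.6 -0.5] j6 0.92
top bottle [ 0.4251 -0.139 ] 0.22 220
side bottle [ 0.4285 -0.1376] 0.16 881
top tin [0.5938, 0.2808, 0.0631] deg 3.6 cost 0.08 px 665
side tin [0.5956, 0.2824, 0.1133] deg 6.5 cost 0.13 px 355
```

```bash
python3 - <<'E'
from fit import *
x,y,z=.595,.2815,.031
ctrl.goto([x,y,.15],[math.pi,0,.07])
ctrl.line_to([x,y,.05],speed=.2); ctrl.line_to([x,y,z],speed=.06); st("down"); ctrl.grab(40); st("grab")
ctrl.line_to([x,y,.06],speed=.1); ctrl.line_to([x,y,.2],speed=.25); st("up")
ctrl.line_to([.42,.12,.24],speed=.25)
ctrl.line_to([.4,-.14,.26],speed=.25)
ctrl.line_to([.4216,-.3545,.22],speed=.25); st("over")
cv2.imwrite("pics/side2.png",ctrl.get_image("side")[120:,100:500])
E
```

```text
down t 18.2 [0.5949 0.2815 0.0308] w 0.999 f 0.0 [-0.9 -0.4  1.1] j6 1.77
grab t 18.6 [0.5954 0.2816 0.0319] w 0.703 f 43.6 [-0.2 -0.3  6.2] j6 1.77
up t 19.7 [0.5943 0.2813 0.1978] w 0.701 f 43.4 [ 0.3 -0.1 -1.3] j6 1.77
over t 23.1 [ 0.4218 -0.3535  0.2203] w 0.705 f 43.4 [ 0.4  0.4 -0.3] j6 0.59
```

View pics/side2.png

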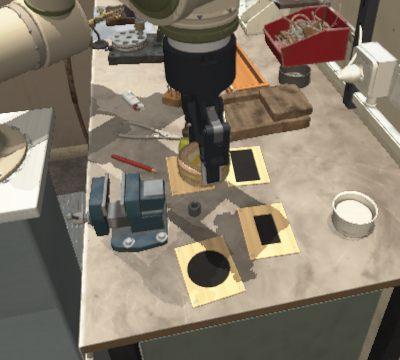

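The tin is held level. The fingertips brushed the rack floor while closing (6 N), so I'll set the next grasps a little higher.

```bash
python3 - <<'E'
from fit import *
place(.4216,-.3545,.0205,.07,.2)
ctrl.line_to([.4,-.14,.26],speed=.3)
OBJ["tin"]=('disc',[.065],.004,.023,.4216,-.3545,0)
ctrl.goto([.40,.05,.26],[math.pi,0,.07]); 
run(["tin","bur_stand"])
E
```

```text
placed t 25.0 [ 0.4216 -0.3545  0.0202] w 0.704 f 43.6 [ 0.2 -0.4 -1.2] j6 0.59
open t 25.7 [ 0.4216 -0.3545  0.0205] w 0.998 f 0.0 [1.  0.2 0.3] j6 0.59
top tin [0.4197, -0.3563, 0.0574] deg 3.3 cost 0.04 px 700
top bur_stand [0.4648, 0.0873, -0.7602] deg -43.6 cost 2.19 px 663
side tin [0.4226, -0.3551, 0.012] deg 0.7 cost 0.05 px 1630
side bur_stand [0.4469, 0.1359, -0.6073] deg -34.8 cost 0.06 px 671
```

```bash
python3 - <<'E'
from fit import *
x,y,z=.4463,.1345,.021
ctrl.goto([x,y,.15],[math.pi,0,.961])
ctrl.line_to([x,y,.05],speed=.2); ctrl.line_to([x,y,z],speed=.06); st("down"); ctrl.grab(40); st("grab")
ctrl.line_to([x,y,.05],speed=.1); ctrl.line_to([x,y,.2],speed=.25); st("up")
ctrl.goto([.42,-.05,.2],[math.pi,0,1.477])
ctrl.line_to([.5339,-.143,.2],speed=.25); st("over")
cv2.imwrite("pics/side3.png",ctrl.get_image("side")[120:,100:500])
E
```

```text
down t 30.5 [0.4463 0.1345 0.0209] w 0.996 f 0.0 [ 0.6 -1.1  0.7] j6 0.65
grab t 30.9 [0.4465 0.1345 0.0214] w 0.51 f 41.5 [-1.   0.2  4.8] j6 0.65
up t 32.1 [0.4456 0.1344 0.1983] w 0.508 f 41.0 [-0.1 -0.3 -2. ] j6 0.65
over t 33.8 [ 0.5334 -0.1418  0.1996] w 0.514 f 41.0 [ 0.4  0.9 -1.4] j6 -0.38
```

View pics/side3.png

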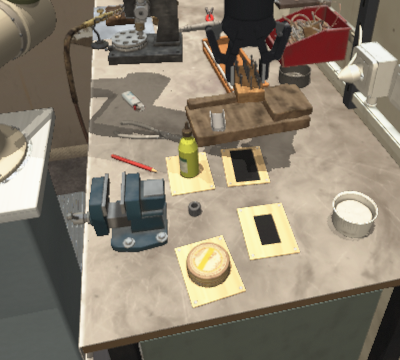

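```bash
python3 - <<'E'
from fit import *
place(.5339,-.143,.026,1.477,.2)
ctrl.line_to([.42,.02,.2],speed=.25)
OBJ["bur_stand"]=('box',[.045,.09],.004,.022,.534,-.143,-.094)
run(["bur_stand"])
ctrl.goto([.40,.15,.26],[math.pi,0,1.4]); run(["channel"])
cv2.imwrite("pics/top4.png",ctrl.get_image("top")[180:330,240:490].repeat(3,0).repeat(3,1))
E
```

```text
placed t 35.6 [ 0.5339 -0.143   0.0257] w 0.514 f 41.0 [-0.4 -0.2 -1.3] j6 -0.38
open t 36.4 [ 0.5339 -0.143   0.026 ] w 0.998 f 0.0 [-0.1 -0.1 -0.1] j6 -0.38
top bur_stand [0.534, -0.1452, -0.1011] deg -5.8 cost 0.05 px 806
side bur_stand [0.5361, -0.1431, -0.1115] deg -6.4 cost 0.06 px 977
top channel [0.505, -0.0324, -0.1583] deg -9.1 cost 0.12 px 344
side channel [0.5063, -0.0302, -0.1648] deg -9.4 cost 0.26 px 268
```

View pics/top4.png

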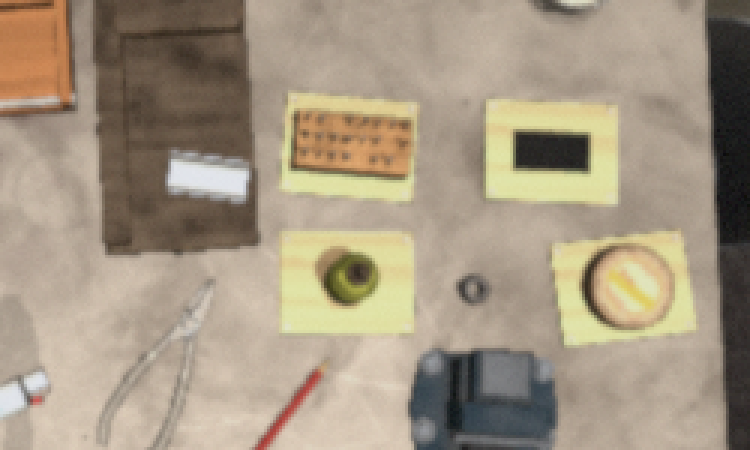

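The bottle, tin and stand sit on their silhouettes, about 1 mm off. The channel lies clear of the rest's strip, so it's next.

```bash
python3 - <<'E'
from fit import *
x,y,z=.5058,-.0315,.047
ctrl.goto([x,y,.15],[math.pi,0,1.411])
ctrl.line_to([x,y,.075],speed=.2); ctrl.line_to([x,y,z],speed=.05); st("down"); ctrl.grab(30); st("grab")
o=ctrl.observe()["tool_pos"][2]; zp=o-.026+.0007; print("zp",zp)
ctrl.line_to([x,y,.08],speed=.1); ctrl.line_to([x,y,.2],speed=.25); st("up")
ctrl.line_to([.40,-.05,.22],speed=.25)
ctrl.goto([.40,-.2,.22],[math.pi,0,1.524])
ctrl.line_to([.5293,-.3023,.2],speed=.25)
ctrl.line_to([.5293,-.3023,zp+.04],speed=.2); st("over")
cv2.imwrite("pics/side5.png",ctrl.get_image("side")[120:,100:500])
E
```

```text
down t 41.5 [ 0.5059 -0.0316  0.0471] w 1.001 f 0.0 [0.3 0.2 0.6] j6 -0.13
grab t 42.0 [ 0.5059 -0.0315  0.0473] w 0.338 f 29.5 [-1.1 -0.6  5.1] j6 -0.13
zp 0.021994679217984505
up t 43.2 [ 0.5051 -0.0313  0.1983] w 0.339 f 29.7 [-0.   0.5 -0.5] j6 -0.13
over t 46.1 [ 0.5298 -0.3026  0.0636] w 0.336 f 29.7 [-0.2  0.5 -0.3] j6 -0.66
```

View pics/side5.png

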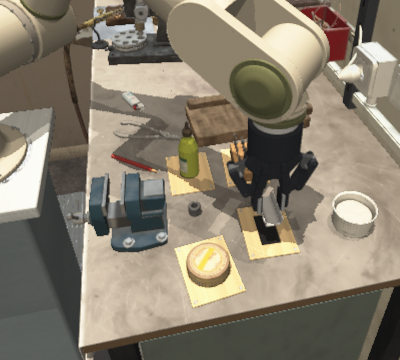

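```bash
python3 - <<'E'
from h import *
i=ctrl.get_image("side")[260:400,300:440]; cv2.imwrite("pics/side6.png",cv2.resize(i,None,fx=4,fy=4,interpolation=cv2.INTER_CUBIC))
E
```

```text
(no output)
```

View pics/side6.png

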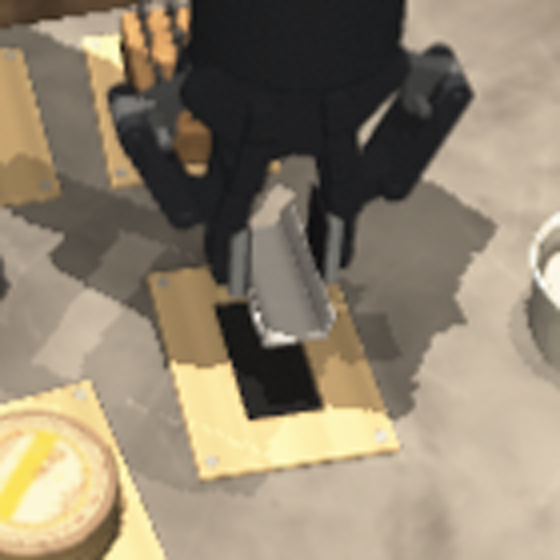

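The channel is held level and square over its silhouette, so I'll place it.

```bash
python3 - <<'E'
from fit import *
place(.5293,-.3023,.022,1.524,.17)
ctrl.line_to([.42,-.12,.24],speed=.25); ctrl.goto([.38,.15,.28],[math.pi,0,1.4])
OBJ["channel"]=('box',[.031,.06],.004,.012,.529,-.302,-.047)
OBJ["bur_stand"]=('box',[.045,.09],.004,.022,.534,-.143,-.094)
OBJ["tin"]=('disc',[.065],.004,.023,.4216,-.3545,0)
run(OBJ); bottle(.4266,-.139,.004); st()
a=ctrl.get_image("top")[200:310,310:490]; b=ctrl.get_image("side")[250:430,250:430]
cv2.imwrite("pics/end.png",np.hstack([cv2.resize(a,(480,293),interpolation=2),cv2.resize(b,(293,293),interpolation=2)]))
E
```

```text
placed t 48.1 [ 0.5294 -0.3023  0.022 ] w 0.34 f 29.7 [ 0.8 -0.3 -0.5] j6 -0.66
open t 49.0 [ 0.5293 -0.3023  0.022 ] w 0.996 f 0.0 [-0.  -1.3  0.3] j6 -0.66
top tin [0.4204, -0.3561, 0.078] deg 4.5 cost 0.05 px 692
top bur_stand [0.5335, -0.1453, -0.0941] deg -5.4 cost 0.05 px 793
top channel [0.5295, -0.302, 0.0352] deg 2.0 cost 0.14 px 331
side tin [0.4219, -0.3541, -0.1352] deg -7.7 cost 0.06 px 1605
side bur_stand [0.5356, -0.1415, -0.1207] deg -6.9 cost 0.07 px 1012
side channel [0.5319, -0.3022, -0.0913] deg -5.2 cost 0.26 px 556
top bottle [ 0.4263 -0.1368] 0.24 215
side bottle [ 0.4283 -0.1367] 0.18 887
 t 52.5 [0.38 0.15 0.28] w 1.004 f 0.0 [-0.1 -0.2  0.6] j6 0.26
```

View pics/end.png

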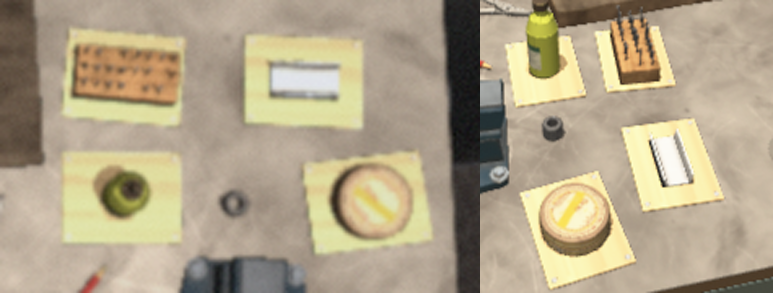

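All four cover their silhouettes: stand at (128,75), channel at (305,80), bottle at (125,190) and tin at (372,200). They stand upright, the cap is untouched, and the arm is clear.

```bash
python3 -c "
from plant import ctrl
print(ctrl.finish_job())"
```

```text
the job is handed in; nothing more can be done
None
```

I put the bottle, tin, bur stand and channel upright on their own silhouettes, about 1–3 mm off centre by the camera fits, with the cap left alone, and handed the job in after about 53 s of robot time.

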